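Load the dental scanner turntable, front teeth outward

TASK

Take the two plaster dental casts from the sloping drying rack and set each one gently, flat on its base, on the dark mat of its own outline on the scanner's turntable: the point-fronted cast on the pointed mat, the round-fronted cast on the rounded mat, front teeth facing outward from the turntable's middle as the mat's outline shows, neatly centred on the mat. The turntable spins freely but must stay at the angle it has, and the small quarter cast standing on it, the bottle and the mixing bowl must stay where they are. Let go of both casts at the end.

Things in the scene. Friction and masses are not known exactly. Their poses are not given: they have to be found in the camera images.
- pointed_cast_center (a point): Centre, half-way up, of a white plaster cast with pointed front, 38 mm tall, 170 g. x to the front teeth, z up out of the teeth. From above: a block 54 mm wide (y) from x -30 to +4 mm, then 45 degree tapers to a point at x +31. Flat sides (y +-27) rise plain to 27 mm over the underside; inset teeth above. Starts base down on the rack's slope, turned any way, in either bay.
- pointed_cast_front (a point): The pointed cast's front tip: 31 mm ahead (+x) of its centre, at the same height; same axes.
- round_cast_center (a point): Centre, half-way up, of a white plaster cast with rounded front, 38 mm tall, 130 g. x to the front teeth, z up out of the teeth. From above: a block 46 mm wide (y) from x -28 to +5 mm, then a half round of radius 23 mm to x +28. Flat sides (y +-23) rise plain to 27 mm over the underside; inset teeth above. Starts base down on the rack's slope, turned any way, in the other bay.
- round_cast_front (a point): The round cast's front: 28 mm ahead (+x) of its centre, at the same height; same axes.
- mat_pointed: Flat dark mat, under 1 mm thick, with the pointed cast's outline plus 6 mm all round, on the turntable's top. Origin on the turntable's top surface where the middle of the cast's underside belongs, 78 mm from the turntable's axis; x points outward from the axis (where the front teeth must face), z up. Turns with the turntable.
- mat_round: The same kind of mat with the round cast's outline plus 6 mm; 78 mm from the axis, 120 degrees anticlockwise (from above) of the pointed mat; x points outward.
- turntable (a joint): Angle in rad by which the turntable has been turned since the start (0 at the start, grows anticlockwise from above). A flat light metal disc, 250 mm across, 12 mm thick, 0.6 kg, that spins very easily on its foot; its top is 45 mm above the bench.
- turntable_center (a point): Middle of the turntable's top surface. The disc may start turned to any angle.
- scanner: Fixed white foot under the turntable, carrying a column and camera head that stand beside the disc. Origin on the bench below the turntable's axis. The column and head fill x = 175 to 210 mm, y = -40 to +40 mm of its frame, and reach 170 mm above the bench.
- rack: Fixed drying rack: a black rubber board, 160 mm (x, up the slope) by 250 mm (y), sloping 30 degrees with its lower edge towards the robot. Origin at the middle of the board's surface, 58 mm above the bench; z square to the board. A 6 mm high steel lip along the lower edge. The casts lie near y = -60 and y = +60 mm, held by friction.
- quarter_center (a point): Middle of a small block-shaped plaster cast with one row of five teeth (26 by 40 by 35 mm tall), standing loose on the turntable about 80 mm from its axis, some 120 degrees clockwise of the pointed mat. Leave it.
- bottle_center (a point): Middle of a white round bottle with an orange cap, 38 mm across and 135 mm tall, standing upright on the bench. Leave it.
- bowl_center (a point): Middle of a dark rubber mixing bowl, 96 mm across and 55 mm tall, standing on the bench. Leave it.
Not all that is in view belongs to the job. Leave any purple look-alike of the part that bears pointed_cast_center alone.

How it is judged:
By the outcome, as a careful person would: the job done as asked, in the order asked, and still so for the second after the job is handed in, with the robot touching nothing.
It also fails if it takes over 72 s, if anything falls off the work surface, if the arm or the gripper's body presses on something with over 40 N, if the wrist force passes 120 N, or if a joint passes its speed limit or range.

ROBOT

A 6-joint arm with a two-finger parallel gripper is mounted at the origin on the work surface. World frame = base frame: x ahead of the robot, y to its left, z up, the work surface at z = 0. Lengths are in mm, angles in rad, forces in N, time in s.
With the tool pointing down it reaches from about 350 to 875 mm from the base axis. Payload 4.2 kg.
Tool frame: the origin (TCP) lies at the very end of the fingers, on their centre line; the grasp point (between the pads) lies 19 mm behind it; z points along the fingers, y is the line along which they close (so a half turn about z gives the same grasp; the last joint's range is limited). The gripper opens to 85 mm and grips with 20 to 120 N. Pads are 22 mm wide; open, the fingers measure 114 mm over their backs; the gripper's body (76 mm by 85 mm) begins 54 mm behind the grasp point. The pads swing forward as they close: fully open they stand 13 mm farther back than shut.
Start: joints at [-1.041, 0.385, 0.008, 0, -1.194, -0.259], TCP at [167.205, -602.197, 231.312] pointing down, gripper open.
Joint ranges: [-3.14, 3.14], [-1.21, 2.06], [-1.07, 1.41], [-3.16, 2.05], [-2.99, -0.16], [-3.1, 3.1]. Speed limits (rad/s): [2.79, 2.79, 3.14, 3.14, 3.14, 3.14].

INTERFACE

Orientations are given as a unit quaternion [x, y, z, w].
In Python, from bench import arm, optics gives the robot as it stands. The module is installed in compiled form; this text tells all that it offers.
- The arm moves only by the tool step_arm, never from a script. Its argument "motion" is a list of rows, each an object with "dr": the turn, a rotation vector about the tool's x, y, z in units of 8 degrees (1.0 is 8 degrees), a list of three; "slide": the shift along the tool's x, y, z in mm, a list of three; "jaw": the finger opening in mm, from 0 to 85.4. A call has exactly 8 rows; each row is the pose to reach, as a shift and turn from the pose commanded when the call began, along the tool's axes at that moment; what a row does not reach only later rows make up. A row lasts 1/8 s, in which the tool goes at most 62.5 mm and 10.7 degrees, less where a joint would pass 70% of its speed; a pose out of reach is approached as far as the arm can. A call with a gripper value outside its range is refused whole. The fingers move at their own pace and stop on an object; the grip force is fixed at half the most. Time passes only in rows, so rows that repeat a pose let the fingers close, or fill a call up. It gives the time, the measured TCP pose, the force, the opening and the grip force at its end, in the units of the state.
- arm.read_state(): the state, without advancing time (a new reading comes with each control period).
- optics.get_image(name): name is "side" or "top"; returns the picture (400x640x3 uint8, blue, green, red); there is no depth.
- optics.camera_info(name): a dict with "camera_matrix" (3x3 intrinsics, pixels), "k1" (the pictures are not rectified: a ray, as slopes to the right and down, at radius r is drawn at 1 + k1 r^2 times it, then the intrinsics apply), "view" (4x4, takes a point from world to camera coordinates). Camera axes: x right, y up, looking along -z (the intrinsics and any distortion apply to the point x, -y, -z); pixel columns grow to the right and rows downward; lengths in mm; the calibration is good to about 2 mm. A picture is of the moment at which its call begins. camera_info takes no time and is no camera call.
- arm.job_done(): hands the job in; it is judged then, once.
The state is a dict: "clock": time; "joints": joint angles; "joint_vel": joint speeds; "joint_efforts": joint torques, N m; "position": TCP position; "ee_rot": TCP orientation; "contact_force": force on the tool from outside, world axes, zero at the start; "wrist_torque": the same for the moment, N m; "gripper_width": finger opening in mm; "grasp_force": force on a finger pad.
Only numpy, scipy, OpenCV 4.12 (cv2) and the standard library are available. Lean on these libraries where they do the work, as an engineer would, in place of code of your own. Each camera call takes 0.05 s, during which the arm holds its last target. There are 200 camera calls.

## Working session

There is one attempt and no reset: what is moved stays moved. The work goes in short steps, Python scripts to look and compute and a tool call to move; the robot and the scene stay as the last step left them, time stands still between calls to the robot, and variables do not carry over. Pictures are saved under pics/ and viewed, at most 10 in all, crops included, and the job is handed in when it is done.

Besides the shell and the picture viewer there is one more tool, called after "Call:" as name(argument=value, ...), one argument or row to a line, values as JSON. step_arm: Moves the arm, as the interface text tells. Its arguments: {"type":"object","properties":{"motion":{"type":"array","items":{"type":"object","properties":{"dr":{"type":"array","items":{"type":"number"}},"slide":{"type":"array","items":{"type":"number"}},"jaw":{"type":"number"}}}}},"required":["motion"]}

```bash
mkdir -p pics; ls
cat > h.py <<'E'
import numpy as np, cv2
from bench import arm, optics
from scipy.spatial.transform import Rotation as R
def cam(n):
    c=optics.camera_info(n); return np.array(c["camera_matrix"]),c["k1"],np.array(c["view"])
def proj(n,P):
    K,k,V=cam(n); P=np.atleast_2d(P); q=P@V[:3,:3].T+V[:3,3]
    s=np.c_[q[:,0]/-q[:,2],-q[:,1]/-q[:,2]]; s=s*(1+k*(s**2).sum(1,keepdims=True))
    return np.c_[s,np.ones(len(s))]@K[:2].T
def rays(n,uv):
    K,k,V=cam(n); uv=np.atleast_2d(np.float64(uv))
    d=np.c_[uv,np.ones(len(uv))]@np.linalg.inv(K).T; d=d[:,:2]; s=d.copy()
    for _ in range(20): s=d/(1+k*(s**2).sum(1,keepdims=True))
    D=np.c_[s[:,0],-s[:,1],-np.ones(len(s))]@V[:3,:3]
    return -V[:3,:3].T@V[:3,3],D
def onplane(n,uv,p0,nn=(0,0,1)):
    o,D=rays(n,uv); nn=np.array(nn,float); t=((np.array(p0)-o)@nn)/(D@nn); return o+D*t[:,None]
def tri(uva,uvb,a="top",b="side"):
    o1,d1=rays(a,uva);o2,d2=rays(b,uvb);A=0;B=0
    for o,d in((o1,d1[0]),(o2,d2[0])):
        d=d/np.linalg.norm(d);M=np.eye(3)-np.outer(d,d);A=A+M;B=B+M@o
    return np.linalg.solve(A,B)
def shot(n,f):
    i=optics.get_image(n); cv2.imwrite("pics/"+f,i); return i
E
python3 - <<'E'
from h import *
for n in("top","side"):
    shot(n,n+"0.png"); K,k,V=cam(n); print(n,K.tolist(),k,V.round(3).tolist(),(-V[:3,:3].T@V[:3,3]).round())
print(arm.read_state())
E
```

```text
pics
top [[484.99804240060877, 0.0, 316.89300325119837], [0.0, 484.99804240060877, 200.67877239609388], [0.0, 0.0, 1.0]] -0.11460008066702516 [[-0.004, -1.0, -0.002, -44.403], [0.999, -0.004, 0.035, -528.633], [-0.035, -0.002, 0.999, -1077.941], [0.0, 0.0, 0.0, 1.0]] [ 490.  -48. 1096.]
side [[366.24582246285894, 0.0, 315.6420443361945], [0.0, 366.24582246285894, 198.72388582318], [0.0, 0.0, 1.0]] -0.07340196638466814 [[-0.909, -0.416, 0.005, 478.253], [0.225, -0.482, 0.847, -223.39], [-0.35, 0.771, 0.532, -673.382], [0.0, 0.0, 0.0, 1.0]] [249. 611. 545.]
{'clock': 0.1, 'joints': array([-1.04137313e+00,  3.85501209e-01,  6.76649783e-03, -4.07856589e-04,
       -1.19403292e+00, -2.58601252e-01]), 'joint_vel': array([ 0.00210668,  0.00042272,  0.00271363,  0.00147851, -0.00010875,
        0.00032108]), 'joint_efforts': array([-1.02170456e-03, -3.93320382e+01,  1.88927865e+01,  4.19800133e+00,
       -2.63350994e-03,  7.76511740e-06]), 'position': array([ 167.07095573, -601.71161239,  230.32357729]), 'ee_rot': array([-1.34922939e-01,  9.90855586e-01,  9.82894505e-04, -2.03361069e-04]), 'contact_force': array([-0.21632512,  0.81970108, -0.11393654]), 'wrist_torque': array([ 0.00394869, -0.06430993, -0.02771965]), 'grasp_force': 0.0, 'gripper_width': 85.38272112258117}
```

View pics/top0.png

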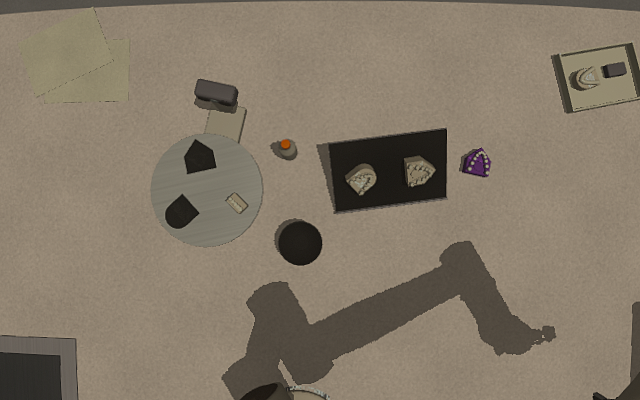

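View pics/side0.png

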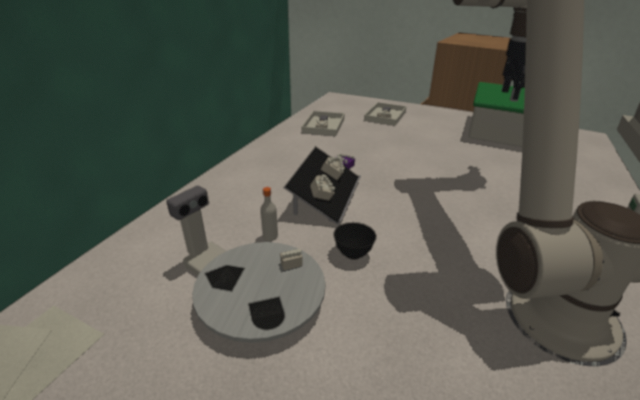

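The top view shows the turntable at (207,190), the pointed mat at (200,157) and the round mat at (182,211). The rack has corners near (330,143), (446,129), (446,198) and (334,213), with the round cast at (361,179) and the pointed cast at (419,172). The purple decoy is at (478,162). The side view shows the same layout, with the bottle and bowl between the rack and the turntable.

Run:
```python
from h import *
i=cv2.imread("pics/top0.png")
cv2.imwrite("pics/c1.png",cv2.resize(i[120:220,320:455],None,fx=5.9,fy=5.9,interpolation=cv2.INTER_CUBIC))
h=cv2.cvtColor(i,cv2.COLOR_BGR2HSV); g=h[...,2]
print(g[190,345],g[150,380],g[150,200],g[190,210],g[200,325], i[170,419],i[190,210])
m=(g<60).astype(np.uint8)
for c in cv2.findContours(m[100:280,130:460],0,2)[0]:
    c=c+[130,100]
    if cv2.contourArea(c)>100: 
        print(cv2.contourArea(c),cv2.boundingRect(c),cv2.approxPolyDP(c,2.0,True)[:,0].tolist())
```

```text
33 31 34 121 143 [ 87 108 118] [103 116 121]
1442.5 (278, 221, 44, 44) [[293, 222], [287, 225], [279, 236], [280, 252], [285, 259], [294, 264], [309, 263], [319, 253], [319, 233], [308, 223]]
670.5 (165, 194, 34, 35) [[182, 194], [165, 213], [167, 222], [176, 228], [184, 226], [198, 213]]
684.0 (184, 139, 32, 35) [[195, 139], [184, 156], [187, 173], [215, 167], [212, 150]]
7671.5 (329, 129, 118, 84) [[446, 130], [412, 132], [329, 144], [336, 212], [445, 196]]
```

View pics/c1.png

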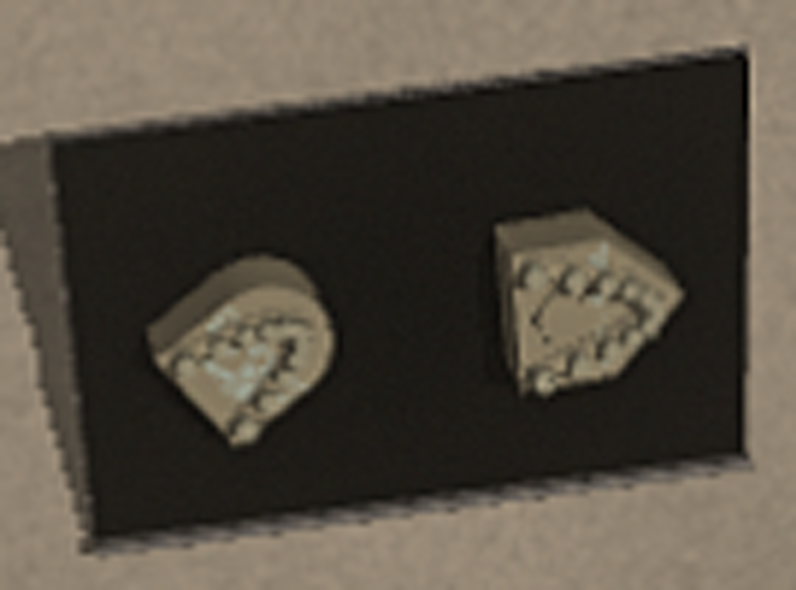

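The close crop shows the pointed cast facing right and slightly up, with back corners at crop (510,262)/(523,393) and its tip at (684,296). The round cast faces upper right, with back corners at crop (163,358)/(236,447). I'll cast these points onto the board planes.

```bash
cat > plan.py <<'E'
from h import *
def kabsch(M,P):
    M=np.array(M,float);a=M.mean(0);b=P.mean(0);X=M-a;Y=P-b
    th=np.arctan2((X[:,0]*Y[:,1]-X[:,1]*Y[:,0]).sum(),(X*Y).sum())
    c,s=np.cos(th),np.sin(th);Rm=np.array([[c,-s],[s,c]]);t=b-Rm@a
    return t,th,np.linalg.norm(M@Rm.T+t-P,axis=1)
cr=lambda L:np.array(L,float)/5.9+[320,120]-0.4
E
python3 - <<'E'
from plan import *
# rack
U=onplane("top",cr([(52,140),(745,47)]),(0,0,98)); 
L=onplane("top",cr([(88,543),(745,460)]),(0,0,20))
s=np.sin(np.pi/6);c=np.cos(np.pi/6)
t,th,res=kabsch([(80*c,125),(80*c,-125),(-80*c-3,125),(-80*c-3,-125)],np.r_[U,L][:,:2])
print("rack",t,np.degrees(th),res)
Rr=R.from_euler("z",th)*R.from_euler("y",-30,degrees=True)
O=np.r_[t,58]; n=Rr.as_matrix()[:,2]
def loc(px,h):
    return ((onplane("top",cr(px),O+n*h,n)-O)@Rr.as_matrix())[:,:2]
# pointed
P=np.r_[loc([(510,262),(601,247),(684,296),(615,378),(523,393)],27),loc([(495,225),(588,209)],0)]
up=[(-30,27),(4,27),(31,0),(4,-27),(-30,-27),(-30,27),(4,27)]
t1,a1,r1=kabsch(up,P);print("pt",t1,np.degrees(a1),r1.round(1))
# round
c_=.7071*23
T=loc([(163,358),(236,447),(333,330)],27);B=loc([(148,330),(262,255)],0);print(T,B)
t2,a2,r2=kabsch([(-28,23),(-28,-23),(-28,23)],np.r_[T[:2],B[:1]]);print("rd",t2,np.degrees(a2),r2.round(1))
ax=np.array([np.cos(a2),np.sin(a2)]);print("circle r",np.linalg.norm(np.r_[T[2:],B[1:]]-(t2+5*ax),axis=1))
# mats
g=cv2.cvtColor(cv2.imread("pics/top0.png"),cv2.COLOR_BGR2HSV)[...,2]
M=[]
for x,y,w,h in((180,135,40,42),(161,190,41,42)):
    m=((g[y:y+h,x:x+w]<70)*1).astype(np.uint8); mm=cv2.moments(m,True)
    M.append(onplane("top",[(mm["m10"]/mm["m00"]+x,mm["m01"]/mm["m00"]+y)],(0,0,45))[0,:2]); print(mm["m00"])
k=np.array([[72.27,0],75.23*np.array([-.5,.75**.5])])
tc,at,rt=kabsch(k,np.array(M));print("table",tc,np.degrees(at),rt,M)
disc=onplane("top",[(207,190)],(0,0,45));print(disc)
np.savez("s.npz",O=O,Rr=Rr.as_quat(),t1=t1,a1=a1,t2=t2,a2=a2,tc=tc,at=at)
E
```

```text
rack [ 591.22403211 -201.83914376] 7.128518966679885 [1.69999385 1.87312879 1.40862413 1.07244772]
pt [ -1.32345442 -63.45833716] -86.72467487199296 [1.2 2.3 0.4 0.4 0.2 1.6 1.5]
[[  2.56234761  93.7420627 ]
 [-36.68028685  70.37035091]
 [  5.00776747  32.57901289]] [[ 1.3615527  96.13896624]
 [25.25088644 52.64672599]]
rd [-2.36475402 59.00868366] -57.55029015378795 [1.3 0.1 1.3]
circle r [22.70007694 25.02474122]
735.0
722.0
table [551.91065113 196.98086317] 11.755634888182307 [0.51024722 0.51024722] [array([622.18210584, 211.8703579 ]), array([502.29356765, 252.93648576])]
[[551.45623918 193.38516268  45.        ]]
```

```bash
cat >> plan.py <<'E'
S=np.load("s.npz") if __import__("os").path.exists("s.npz") else None
def rackpose(i,h,dx=0,dy=0):
    Rr=R.from_quat(S["Rr"]); m=Rr.as_matrix(); t=S[f"t{i}"]
    Rc=Rr*R.from_euler("z",float(S[f"a{i}"]))
    return S["O"]+m@np.r_[t,h]+Rc.as_matrix()@[dx,dy,0], Rc*R.from_euler("y",np.pi)
def matpose(i,h,r=78,tang=0):
    a=float(S["at"])+(i-1)*2*np.pi/3; Rc=R.from_euler("z",a)
    return np.r_[S["tc"],45+h]+Rc.as_matrix()@[r,tang,0], Rc*R.from_euler("y",np.pi)
def go(p,Rt):
    s=arm.read_state(); Rc=R.from_quat(s["ee_rot"])
    print("t %.2f slide"%s["clock"],Rc.inv().apply(p-s["position"]).round(1),"dr",((Rc.inv()*Rt).as_rotvec()/np.radians(8)).round(2),"|tgt",p.round(1),"F",s["contact_force"].round(1),"w",round(s["gripper_width"],1),"g",s["grasp_force"],"j",s["joints"].round(2))
E
python3 -c "
from plan import *
go(*rackpose(1,110))"
```

```text
t 0.10 slide [-450.8  217.1   78.1] dr [-2.65 -3.27 11.58] |tgt [ 543.4 -271.8  152.6] F [-0.2  0.8 -0.1] w 85.4 g 0.0 j [-1.04  0.39  0.01 -0.   -1.19 -0.26]
```

Call:
step_arm(
  motion=[
    {"slide":[-56,27,0],"dr":[0,0,1.2],"jaw":85},
    {"slide":[-112,54,0],"dr":[0,0,2.5],"jaw":85},
    {"slide":[-168,81,0],"dr":[-0.3,-0.3,3.7],"jaw":85},
    {"slide":[-225,108,10],"dr":[-0.7,-0.8,5],"jaw":85},
    {"slide":[-281,135,20],"dr":[-1.1,-1.3,6.2],"jaw":85},
    {"slide":[-338,163,40],"dr":[-1.5,-1.8,7.4],"jaw":85},
    {"slide":[-394,190,55],"dr":[-1.8,-2.2,8.6],"jaw":85},
    {"slide":[-450,217,75],"dr":[-2.1,-2.7,9.6],"jaw":85},
  ],
)

```text
clock: 1.1
position: [534.9, -280.0, 160.0]
ee_rot: [0.51, 0.832, 0.158, 0.154]
contact_force: [0.8, -0.4, -0.6]
gripper_width: 85.4
grasp_force: 0.0
```

```bash
python3 -c "
from plan import *
go(*rackpose(1,90))"
```

```text
t 1.10 slide [ 2.9  8.4 31. ] dr [-0.5  -0.48  1.98] |tgt [ 553.3 -270.5  135.3] F [ 0.8 -0.4 -0.6] w 85.4 g 0.0 j [-0.36  0.3  -0.25 -0.39 -0.69 -2.05]
```

Call:
step_arm(
  motion=[
    {"slide":[1,3,6],"dr":[-0.2,-0.2,0.8],"jaw":85},
    {"slide":[2,6,15],"dr":[-0.4,-0.4,1.6],"jaw":85},
    {"slide":[3,8.5,25],"dr":[-0.5,-0.5,2],"jaw":85},
    {"slide":[3,8.5,31],"dr":[-0.5,-0.5,2],"jaw":85},
    {"slide":[3,8.5,31],"dr":[-0.5,-0.5,2],"jaw":85},
    {"slide":[3,8.5,31],"dr":[-0.5,-0.5,2],"jaw":85},
    {"slide":[3,8.5,31],"dr":[-0.5,-0.5,2],"jaw":85},
    {"slide":[3,8.5,31],"dr":[-0.5,-0.5,2],"jaw":85},
  ],
)

```text
clock: 2.1
position: [551.7, -271.5, 135.7]
ee_rot: [0.618, 0.743, 0.188, 0.177]
contact_force: [0.1, -0.5, -0.1]
gripper_width: 85.0
grasp_force: 0.0
```

Run:
```python
from plan import *
go(*rackpose(1,45))
a=shot("top","t1.png");b=shot("side","s1.png")
for n,i in(("top",a),("side",b)):
    u=proj(n,rackpose(1,20)[0])[0]; print(n,u)
    x,y=int(u[0]),int(u[1]); c=i[y-40:y+40,x-50:x+50]
    c=cv2.resize(c,None,fx=4,fy=4,interpolation=cv2.INTER_CUBIC)
    (globals().update(A=c) if n=="top" else cv2.imwrite("pics/c2.png",np.hstack([A,c])))
```

```text
t 2.10 slide [ 0.7  1.4 46.2] dr [-0.02  0.01  0.02] |tgt [ 575.6 -267.7   96.3] F [ 0.1 -0.5 -0.1] w 85.0 g 0.0 j [-0.33  0.32 -0.31 -0.46 -0.51 -2.28]
top [420.29204352 171.1492483 ]
side [334.84430048 163.57164113]
```

View pics/c2.png

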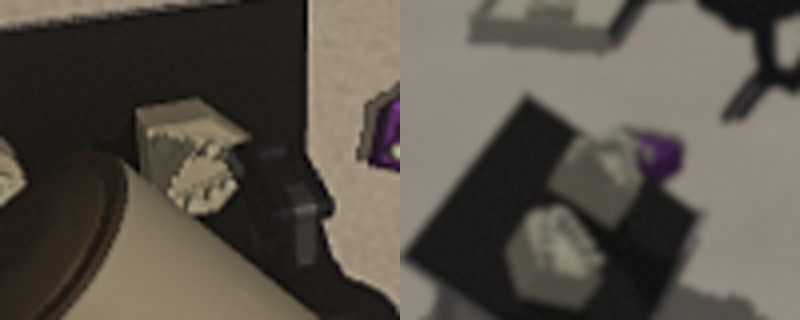

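The top crop shows the cast still in place, with the gripper to its right and not over it. The side crop shows the gripper off to the right. I'll check where the TCP should project.

Run:
```python
from plan import *
s=arm.read_state();p=s["position"];m=R.from_quat(s["ee_rot"]).as_matrix()
print(p,m.round(2))
for n in("top","side"):print(n,"now",proj(n,[p,p-100*m[:,2],p+42*m[:,1]-13*m[:,2],p-42*m[:,1]-13*m[:,2]]).round(),"start",proj(n,[167,-602,231]))
i=cv2.imread("pics/s1.png"); j=cv2.imread("pics/t1.png")
cv2.imwrite("pics/c3.png",np.hstack([i[60:300,240:640],j[100:340,300:640]]))
```

```text
[ 551.6959077  -271.39435434  135.61858531] [[-0.17  0.85  0.49]
 [ 0.98  0.17  0.06]
 [-0.03  0.5  -0.87]]
top now [[430. 186.]
 [444. 211.]
 [430. 170.]
 [433. 208.]] start [[612.07481574 387.04741289]]
side now [[349. 145.]
 [369. 117.]
 [338. 133.]
 [364. 150.]] start [[507.61175342  99.1969773 ]]
```

View pics/c3.png

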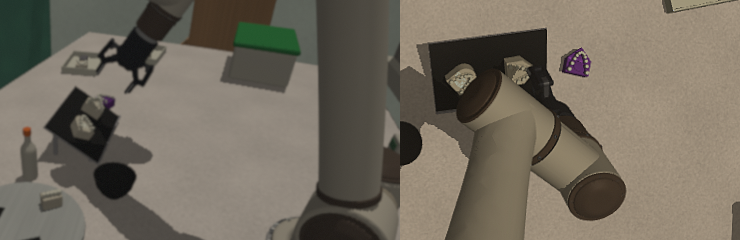

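Call:
step_arm(
  motion=[
    {"slide":[0.5,1,11],"dr":[0,0,0],"jaw":85},
    {"slide":[0.5,1,23],"dr":[0,0,0],"jaw":85},
    {"slide":[0.5,1,35],"dr":[0,0,0],"jaw":85},
    {"slide":[0.5,1,47],"dr":[0,0,0],"jaw":85},
    {"slide":[0.5,1,58],"dr":[0,0,0],"jaw":85},
    {"slide":[0.5,1,68],"dr":[0,0,0],"jaw":85},
    {"slide":[0.5,1,76],"dr":[0,0,0],"jaw":85},
    {"slide":[0.5,1,82],"dr":[0,0,0],"jaw":85},
  ],
)

```text
clock: 3.2
position: [593.2, -265.6, 64.3]
ee_rot: [0.618, 0.743, 0.188, 0.176]
contact_force: [0.1, 0.5, -0.4]
gripper_width: 85.0
grasp_force: 0.0
```

Run:
```python
from plan import *
go(*rackpose(1,3))
```

```text
t 3.20 slide [-0.   0.7  5.5] dr [-0.02  0.    0.02] |tgt [ 596.5 -265.1   59.9] F [ 0.1  0.5 -0.4] w 85.0 g 0.0 j [-0.3   0.46 -0.27 -0.54 -0.41 -2.2 ]
```

Call:
step_arm(
  motion=[
    {"slide":[0,0.5,3],"dr":[0,0,0],"jaw":85},
    {"slide":[0,0.5,5],"dr":[0,0,0],"jaw":75},
    {"slide":[0,0.5,5],"dr":[0,0,0],"jaw":66},
    {"slide":[0,0.5,5],"dr":[0,0,0],"jaw":62},
    {"slide":[0,0.5,5],"dr":[0,0,0],"jaw":58},
    {"slide":[0,0.5,5],"dr":[0,0,0],"jaw":54},
    {"slide":[0,0.5,5],"dr":[0,0,0],"jaw":48},
    {"slide":[0,0.5,5],"dr":[0,0,0],"jaw":45},
  ],
)

```text
clock: 4.2
position: [596.2, -265.5, 61.7]
ee_rot: [0.617, 0.743, 0.188, 0.177]
contact_force: [-1.9, 0.5, 5.2]
gripper_width: 52.5
grasp_force: 63.5
```

Run:
```python
from plan import *
go(*rackpose(1,3))
```

```text
t 4.20 slide [ 0.3 -0.6  1.7] dr [-0.01  0.01  0.02] |tgt [ 596.5 -265.1   59.9] F [-1.9  0.5  5.2] w 52.5 g 63.45235942862928 j [-0.3   0.47 -0.27 -0.55 -0.41 -2.2 ]
```

Call:
step_arm(
  motion=[
    {"slide":[0,0,-4],"dr":[0,0,0],"jaw":45},
    {"slide":[0,0,-12],"dr":[0,0,0],"jaw":45},
    {"slide":[0,0,-26],"dr":[0,0,0],"jaw":45},
    {"slide":[0,0,-44],"dr":[0,0,0],"jaw":45},
    {"slide":[0,0,-66],"dr":[0,0,0],"jaw":45},
    {"slide":[0,0,-90],"dr":[0,0,0],"jaw":45},
    {"slide":[0,0,-115],"dr":[0,0,0],"jaw":45},
    {"slide":[0,0,-140],"dr":[0,0,0],"jaw":45},
  ],
)

```text
clock: 5.2
position: [525.6, -273.8, 183.9]
ee_rot: [0.618, 0.743, 0.188, 0.177]
contact_force: [0.4, -0.6, -1.3]
gripper_width: 52.5
grasp_force: 63.0
```

Run:
```python
from plan import *
p,q=matpose(1,185); go(p,q)
```

```text
t 5.20 slide [459.7 191.4  40.2] dr [  2.71   3.14 -11.12] |tgt [628.3 212.9 230. ] F [ 0.4 -0.6 -1.3] w 52.5 g 62.97994561493397 j [-0.34  0.22 -0.31 -0.41 -0.6  -2.33]
```

Call:
step_arm(
  motion=[
    {"slide":[18,8,-8],"dr":[0.1,0.1,-0.4],"jaw":45},
    {"slide":[50,21,-16],"dr":[0.3,0.3,-1.2],"jaw":45},
    {"slide":[92,38,-16],"dr":[0.5,0.6,-2.2],"jaw":45},
    {"slide":[138,57,-10],"dr":[0.8,0.9,-3.3],"jaw":45},
    {"slide":[184,76,-4],"dr":[1.1,1.3,-4.4],"jaw":45},
    {"slide":[230,96,4],"dr":[1.4,1.6,-5.6],"jaw":45},
    {"slide":[275,115,12],"dr":[1.6,1.9,-6.7],"jaw":45},
    {"slide":[310,129,20],"dr":[1.8,2.1,-7.5],"jaw":45},
  ],
)

```text
clock: 6.2
position: [592.4, 55.5, 221.0]
ee_rot: [0.148, 0.984, 0.069, 0.067]
contact_force: [0.1, -0.8, -1.5]
gripper_width: 52.6
grasp_force: 63.0
```

Run:
```python
from plan import *
p,q=matpose(1,185); go(p,q)
```

```text
t 6.20 slide [ 12.2 160.5  14.8] dr [ 0.89  1.06 -3.59] |tgt [628.3 212.9 230. ] F [ 0.1 -0.8 -1.5] w 52.6 g 63.02792323753238 j [ 0.33  0.27 -0.18 -0.07 -0.94 -2.16]
```

Call:
step_arm(
  motion=[
    {"slide":[3,42,2],"dr":[0.2,0.3,-0.9],"jaw":45},
    {"slide":[6,82,6],"dr":[0.5,0.6,-1.9],"jaw":45},
    {"slide":[9,118,10],"dr":[0.7,0.8,-2.8],"jaw":45},
    {"slide":[11,143,13],"dr":[0.8,1,-3.3],"jaw":45},
    {"slide":[12,156,15],"dr":[0.9,1.06,-3.6],"jaw":45},
    {"slide":[12,160.5,15],"dr":[0.9,1.06,-3.6],"jaw":45},
    {"slide":[12,160.5,15],"dr":[0.9,1.06,-3.6],"jaw":45},
    {"slide":[12,160.5,15],"dr":[0.9,1.06,-3.6],"jaw":45},
  ],
)

```text
clock: 7.2
position: [628.9, 210.1, 228.8]
ee_rot: [-0.1, 0.995, -0.0, -0.001]
contact_force: [-0.2, 0.4, -2.6]
gripper_width: 52.8
grasp_force: 63.1
```

Run:
```python
from plan import *
go(*matpose(1,60))
```

```text
t 7.20 slide [-1.000e-01  2.900e+00  1.238e+02] dr [ 0.   -0.01 -0.03] |tgt [628.3 212.9 105. ] F [-0.2  0.4 -2.6] w 52.8 g 63.10888018459082 j [ 0.57  0.45  0.11 -0.   -1.23 -1.94]
```

Call:
step_arm(
  motion=[
    {"slide":[0,0.5,10],"dr":[0,0,0],"jaw":45},
    {"slide":[0,1,30],"dr":[0,0,0],"jaw":45},
    {"slide":[0,2,55],"dr":[0,0,0],"jaw":45},
    {"slide":[0,3,80],"dr":[0,0,0],"jaw":45},
    {"slide":[0,3,105],"dr":[0,0,0],"jaw":45},
    {"slide":[0,3,125],"dr":[0,0,0],"jaw":45},
    {"slide":[0,3,139],"dr":[0,0,0],"jaw":45},
    {"slide":[0,3,147],"dr":[0,0,0],"jaw":45},
  ],
)

```text
clock: 8.2
position: [628.1, 213.7, 80.4]
ee_rot: [-0.101, 0.995, -0.0, -0.001]
contact_force: [0.3, -0.1, -1.5]
gripper_width: 52.8
grasp_force: 63.1
```

Run:
```python
from plan import *
go(*matpose(1,4))
a=shot("top","t2.png");b=shot("side","s2.png")
s=arm.read_state();p=s["position"];m=R.from_quat(s["ee_rot"]).as_matrix()
base=p+m[:,2]*4.6
def q(x,y,h): return base-m[:,0]*x+m[:,1]*y-m[:,2]*h
print("top tip27,tip0,backtop corners",proj("top",[q(31,0,27),q(31,0,0),q(-30,27,27),q(-30,-27,27)]).round(1).tolist())
print("side",proj("side",[q(31,0,27),q(31,0,0),q(4,27,0),q(-30,27,0),q(-30,-27,0)]).round(1).tolist())
A=cv2.resize(a[120:200,160:250],None,fx=4.4,fy=4.4,interpolation=cv2.INTER_CUBIC)
B=cv2.resize(b[210:290,180:270],None,fx=4.4,fy=4.4,interpolation=cv2.INTER_CUBIC)
cv2.imwrite("pics/c4.png",np.hstack([A,B]))
```

```text
t 8.20 slide [-0.1 -0.8 31.4] dr [-0.   -0.02 -0.02] |tgt [628.3 212.9  49. ] F [ 0.3 -0.1 -1.5] w 52.8 g 63.1011813506484 j [ 0.57  0.58 -0.07 -0.   -0.92 -1.94]
top tip27,tip0,backtop corners [[188.5, 137.2], [191.9, 139.3], [181.4, 168.4], [206.6, 163.0]]
side [[202.7, 249.0], [205.1, 259.9], [211.5, 271.8], [228.6, 274.9], [240.2, 255.8]]
```

View pics/c4.png

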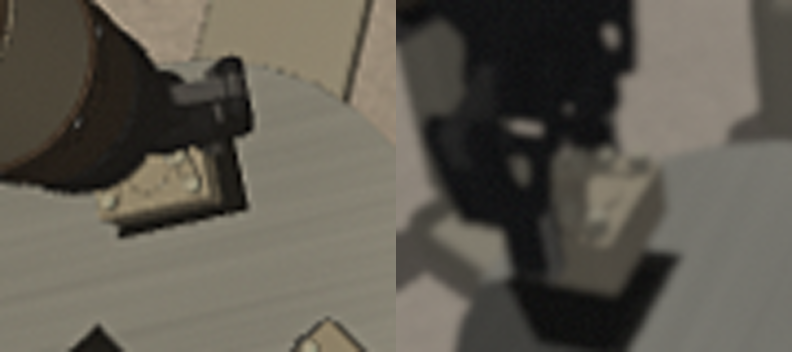

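The top view shows the cast's back base corners at crop (107,222)/(220,204), matching the prediction to about 1 px. The side view shows the same corners at crop (612,297)/(662,215), about 3 px low. I'll check the side calibration against the mat corners.

Run:
```python
from plan import *
p,q=matpose(1,0);m=q.as_matrix()
c=lambda n,o:((proj(n,[p-m[:,0]*x+m[:,1]*y for x,y in((-36,33),(-36,-33),(39.5,0))])-o)*4.4).round()
print("mat side crop",c("side",[180,210])+[396,0],"start top px",c("top",[0,0])/4.4)
print("turntable center side",proj("side",np.r_[S["tc"],45]))
```

```text
mat side crop [[627. 350.]
 [686. 246.]
 [501. 267.]] start top px [[187.04545455 174.31818182]
 [216.36363636 167.95454545]
 [195.         137.72727273]]
turntable center side [[260.11319016 280.92605528]]
```

Call:
step_arm(
  motion=[
    {"slide":[-0.5,-0.5,5],"dr":[0,0,0],"jaw":45},
    {"slide":[-1,-0.8,10],"dr":[0,0,0],"jaw":45},
    {"slide":[-1,-0.8,15],"dr":[0,0,0],"jaw":45},
    {"slide":[-1,-0.8,19],"dr":[0,0,0],"jaw":45},
    {"slide":[-1,-0.8,22],"dr":[0,0,0],"jaw":45},
    {"slide":[-1,-0.8,24],"dr":[0,0,0],"jaw":45},
    {"slide":[-1,-0.8,25],"dr":[0,0,0],"jaw":45},
    {"slide":[-1,-0.8,25],"dr":[0,0,0],"jaw":45},
  ],
)

```text
clock: 9.3
position: [629.4, 213.5, 56.4]
ee_rot: [-0.101, 0.995, -0.0, -0.001]
contact_force: [0.5, -0.8, -2.0]
gripper_width: 52.3
grasp_force: 63.1
```

Call:
step_arm(
  motion=[
    {"slide":[0,0,0.5],"dr":[0,0,0],"jaw":45},
    {"slide":[0,0,1],"dr":[0,0,0],"jaw":45},
    {"slide":[0,0,1.5],"dr":[0,0,0],"jaw":45},
    {"slide":[0,0,2],"dr":[0,0,0],"jaw":45},
    {"slide":[0,0,2.5],"dr":[0,0,0],"jaw":45},
    {"slide":[0,0,3],"dr":[0,0,0],"jaw":45},
    {"slide":[0,0,3.5],"dr":[0,0,0],"jaw":45},
    {"slide":[0,0,3.5],"dr":[0,0,0],"jaw":45},
  ],
)

```text
clock: 10.3
position: [629.4, 213.4, 52.8]
ee_rot: [-0.101, 0.995, -0.0, -0.001]
contact_force: [0.1, -0.1, -2.0]
gripper_width: 52.6
grasp_force: 63.1
```

Still no contact.

Call:
step_arm(
  motion=[
    {"slide":[0,0,0.3],"dr":[0,0,0],"jaw":45},
    {"slide":[0,0,0.6],"dr":[0,0,0],"jaw":45},
    {"slide":[0,0,0.9],"dr":[0,0,0],"jaw":45},
    {"slide":[0,0,1.2],"dr":[0,0,0],"jaw":45},
    {"slide":[0,0,1.5],"dr":[0,0,0],"jaw":45},
    {"slide":[0,0,1.8],"dr":[0,0,0],"jaw":45},
    {"slide":[0,0,2],"dr":[0,0,0],"jaw":45},
    {"slide":[0,0,2],"dr":[0,0,0],"jaw":45},
  ],
)

```text
clock: 11.3
position: [629.4, 213.5, 50.8]
ee_rot: [-0.101, 0.995, -0.0, -0.001]
contact_force: [-0.3, -0.3, -2.9]
gripper_width: 52.5
grasp_force: 63.1
```

Call:
step_arm(
  motion=[
    {"slide":[0,0,0.2],"dr":[0,0,0],"jaw":45},
    {"slide":[0,0,0.4],"dr":[0,0,0],"jaw":45},
    {"slide":[0,0,0.6],"dr":[0,0,0],"jaw":45},
    {"slide":[0,0,0.8],"dr":[0,0,0],"jaw":45},
    {"slide":[0,0,1],"dr":[0,0,0],"jaw":45},
    {"slide":[0,0,1.2],"dr":[0,0,0],"jaw":45},
    {"slide":[0,0,1.2],"dr":[0,0,0],"jaw":45},
    {"slide":[0,0,1.2],"dr":[0,0,0],"jaw":45},
  ],
)

```text
clock: 12.3
position: [629.4, 213.5, 49.6]
ee_rot: [-0.101, 0.995, -0.0, -0.001]
contact_force: [0.4, -0.3, -2.2]
gripper_width: 52.5
grasp_force: 63.1
```

Call:
step_arm(
  motion=[
    {"slide":[0,0,0.2],"dr":[0,0,0],"jaw":45},
    {"slide":[0,0,0.4],"dr":[0,0,0],"jaw":45},
    {"slide":[0,0,0.6],"dr":[0,0,0],"jaw":45},
    {"slide":[0,0,0.8],"dr":[0,0,0],"jaw":45},
    {"slide":[0,0,1],"dr":[0,0,0],"jaw":45},
    {"slide":[0,0,1.2],"dr":[0,0,0],"jaw":45},
    {"slide":[0,0,1.2],"dr":[0,0,0],"jaw":45},
    {"slide":[0,0,1.2],"dr":[0,0,0],"jaw":45},
  ],
)

```text
clock: 13.3
position: [629.4, 213.4, 48.6]
ee_rot: [-0.101, 0.995, -0.0, -0.001]
contact_force: [-0.7, -0.4, 0.6]
gripper_width: 52.6
grasp_force: 63.2
```

Call:
step_arm(
  motion=[
    {"slide":[0,0,0.2],"dr":[0,0,0],"jaw":45},
    {"slide":[0,0,0.3],"dr":[0,0,0],"jaw":50},
    {"slide":[0,0,0.3],"dr":[0,0,0],"jaw":53},
    {"slide":[0,0,0.3],"dr":[0,0,0],"jaw":55},
    {"slide":[0,0,0.3],"dr":[0,0,0],"jaw":58},
    {"slide":[0,0,0.3],"dr":[0,0,0],"jaw":62},
    {"slide":[0,0,0.3],"dr":[0,0,0],"jaw":68},
    {"slide":[0,0,0.3],"dr":[0,0,0],"jaw":76},
  ],
)

```text
clock: 14.3
position: [629.5, 213.5, 48.1]
ee_rot: [-0.101, 0.995, -0.0, -0.001]
contact_force: [0.2, -0.1, 0.3]
gripper_width: 75.9
grasp_force: 0.0
```

Call:
step_arm(
  motion=[
    {"slide":[0,0,0],"dr":[0,0,0],"jaw":80},
    {"slide":[0,0,-2],"dr":[0,0,0],"jaw":80},
    {"slide":[0,0,-8],"dr":[0,0,0],"jaw":80},
    {"slide":[0,0,-20],"dr":[0,0,0],"jaw":80},
    {"slide":[0,0,-45],"dr":[0,0,0],"jaw":80},
    {"slide":[0,0,-85],"dr":[0,0,0],"jaw":80},
    {"slide":[0,0,-130],"dr":[0,0,0],"jaw":85},
    {"slide":[0,0,-180],"dr":[0,0,0],"jaw":85},
  ],
)

```text
clock: 15.3
position: [629.3, 213.3, 230.4]
ee_rot: [-0.101, 0.995, -0.0, -0.001]
contact_force: [1.9, -0.3, 1.2]
gripper_width: 85.1
grasp_force: 0.0
```

Run:
```python
from plan import *
go(*rackpose(2,110))
```

```text
t 15.30 slide [ 172.9 -335.8   78.5] dr [-1.76 -3.53  7.57] |tgt [ 527.3 -150.4  152.1] F [ 1.9 -0.3  1.2] w 85.1 g 0.0 j [ 0.57  0.45  0.11 -0.   -1.23 -1.94]
```

Call:
step_arm(
  motion=[
    {"slide":[15,-30,0],"dr":[-0.1,-0.2,0.5],"jaw":85},
    {"slide":[40,-78,0],"dr":[-0.3,-0.6,1.5],"jaw":85},
    {"slide":[66,-128,0],"dr":[-0.5,-1,2.5],"jaw":85},
    {"slide":[93,-180,0],"dr":[-0.8,-1.6,3.6],"jaw":85},
    {"slide":[119,-230,10],"dr":[-1.1,-2.2,4.8],"jaw":85},
    {"slide":[145,-280,25],"dr":[-1.4,-2.8,6],"jaw":85},
    {"slide":[165,-320,45],"dr":[-1.6,-3.2,7],"jaw":85},
    {"slide":[173,-336,60],"dr":[-1.76,-3.53,7.57],"jaw":85},
  ],
)

```text
clock: 16.3
position: [526.3, -152.5, 169.0]
ee_rot: [0.414, 0.872, 0.138, 0.22]
contact_force: [-0.1, 0.1, 0.7]
gripper_width: 84.9
grasp_force: 0.0
```

Run:
```python
from plan import *
go(*rackpose(2,60))
a=shot("top","t3.png");b=shot("side","s3.png")
A=cv2.resize(a[120:230,145:265],None,fx=4.4,fy=4.4,interpolation=cv2.INTER_CUBIC)
cv2.imwrite("pics/c5.png",A)
g=cv2.cvtColor(a,cv2.COLOR_BGR2HSV)[...,2]
x,y,w,h=161,190,41,42
mm=cv2.moments(((g[y:y+h,x:x+w]<70)*1).astype(np.uint8),True);print(mm["m00"],onplane("top",[(mm["m10"]/mm["m00"]+x,mm["m01"]/mm["m00"]+y)],(0,0,45)))
p=matpose(1,0)[0]; m=R.from_euler("z",float(S["at"])).as_matrix()
C=np.array([(-30,27),(-30,-27),(4,-27),(31,0),(4,27)])
for hh in(0,27): print(hh,((proj("top",[p+m@[x,y,hh] for x,y in C])-[145,120])*4.4).round().tolist())
```

```text
t 16.30 slide [ 5.8 -5.2 65.3] dr [ 0.    0.03 -0.04] |tgt [ 552.1 -147.3  108.8] F [-0.1  0.1  0.7] w 84.9 g 0.0 j [-0.04  0.14 -0.55 -0.21 -0.37 -2.24]
716.0 [[502.16047873 252.85058192  45.        ]]
0 [[195.0, 224.0], [299.0, 202.0], [286.0, 135.0], [224.0, 94.0], [182.0, 158.0]]
27 [[180.0, 219.0], [288.0, 196.0], [274.0, 127.0], [210.0, 85.0], [167.0, 151.0]]
```

View pics/c5.png

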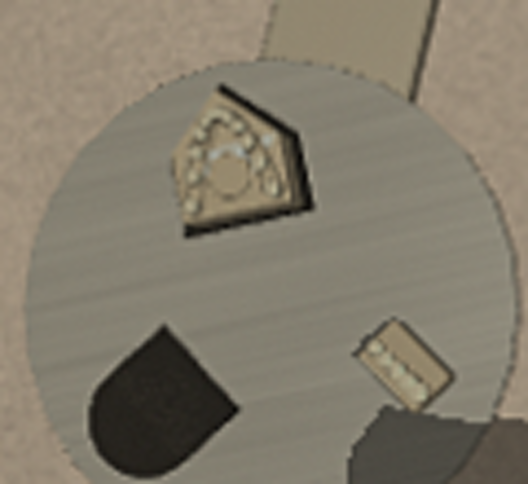

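The pointed cast sits neatly on its mat, with its corners within about 2 mm of the prediction. The turntable hasn't moved: the round mat's centroid is unchanged. Next is the round cast.

Call:
step_arm(
  motion=[
    {"slide":[2,-2,8],"dr":[0,0,0],"jaw":85},
    {"slide":[5,-4,22],"dr":[0,0,0],"jaw":85},
    {"slide":[6,-5,40],"dr":[0,0,0],"jaw":85},
    {"slide":[6,-5,58],"dr":[0,0,0],"jaw":85},
    {"slide":[6,-5,70],"dr":[0,0,0],"jaw":85},
    {"slide":[6,-5,75],"dr":[0,0,0],"jaw":85},
    {"slide":[6,-5,75],"dr":[0,0,0],"jaw":85},
    {"slide":[6,-5,75],"dr":[0,0,0],"jaw":85},
  ],
)

```text
clock: 17.4
position: [558.1, -144.3, 100.2]
ee_rot: [0.412, 0.874, 0.138, 0.219]
contact_force: [-0.0, 0.1, -0.4]
gripper_width: 84.8
grasp_force: 0.0
```

Run:
```python
from plan import *
go(*rackpose(2,3))
```

```text
t 17.40 slide [-1.2 -2.2 46.4] dr [-0.    0.01 -0.  ] |tgt [ 580.4 -143.7   59.4] F [-0.   0.1 -0.4] w 84.8 g 0.0 j [-0.03  0.29 -0.53 -0.32 -0.24 -2.14]
```

Call:
step_arm(
  motion=[
    {"slide":[-1,-2,8],"dr":[0,0,0],"jaw":85},
    {"slide":[-1,-2,17],"dr":[0,0,0],"jaw":85},
    {"slide":[-1,-2,26],"dr":[0,0,0],"jaw":85},
    {"slide":[-1,-2,34],"dr":[0,0,0],"jaw":85},
    {"slide":[-1,-2,40],"dr":[0,0,0],"jaw":85},
    {"slide":[-1,-2,43],"dr":[0,0,0],"jaw":85},
    {"slide":[-1,-2,44.5],"dr":[0,0,0],"jaw":80},
    {"slide":[-1,-2,44.5],"dr":[0,0,0],"jaw":72},
  ],
)

```text
clock: 18.4
position: [579.4, -143.5, 60.7]
ee_rot: [0.412, 0.874, 0.138, 0.219]
contact_force: [-0.2, -0.3, -0.3]
gripper_width: 71.8
grasp_force: 0.0
```

Call:
step_arm(
  motion=[
    {"slide":[0,0,0],"dr":[0,0,0],"jaw":66},
    {"slide":[0,0,0],"dr":[0,0,0],"jaw":60},
    {"slide":[0,0,0],"dr":[0,0,0],"jaw":55},
    {"slide":[0,0,0],"dr":[0,0,0],"jaw":51},
    {"slide":[0,0,0],"dr":[0,0,0],"jaw":47},
    {"slide":[0,0,0],"dr":[0,0,0],"jaw":42},
    {"slide":[0,0,0],"dr":[0,0,0],"jaw":38},
    {"slide":[0,0,0],"dr":[0,0,0],"jaw":36},
  ],
)

```text
clock: 19.4
position: [580.5, -143.4, 62.0]
ee_rot: [0.411, 0.874, 0.139, 0.22]
contact_force: [-0.9, 2.3, 6.1]
gripper_width: 44.8
grasp_force: 62.0
```

Run:
```python
from plan import *
go(*rackpose(2,3))
```

```text
t 19.40 slide [ 0.6 -1.4  2.2] dr [0.01 0.02 0.  ] |tgt [ 580.4 -143.7   59.4] F [-0.9  2.3  6.1] w 44.8 g 62.02726095914841 j [-0.04  0.39 -0.48 -0.41 -0.2  -2.03]
```

Call:
step_arm(
  motion=[
    {"slide":[0,0,-4],"dr":[0,0,0],"jaw":36},
    {"slide":[0,0,-12],"dr":[0,0,0],"jaw":36},
    {"slide":[0,0,-26],"dr":[0,0,0],"jaw":36},
    {"slide":[0,0,-44],"dr":[0,0,0],"jaw":36},
    {"slide":[0,0,-66],"dr":[0,0,0],"jaw":36},
    {"slide":[0,0,-90],"dr":[0,0,0],"jaw":36},
    {"slide":[0,0,-115],"dr":[0,0,0],"jaw":36},
    {"slide":[0,0,-140],"dr":[0,0,0],"jaw":36},
  ],
)

```text
clock: 20.4
position: [508.5, -152.3, 182.8]
ee_rot: [0.412, 0.874, 0.138, 0.219]
contact_force: [-0.0, -0.5, -2.3]
gripper_width: 45.0
grasp_force: 61.3
```

Run:
```python
from plan import *
p,q=matpose(2,185)
# midway: tool down, yaw halfway (turn +90 about world z)
mid=R.from_euler("z",-90,degrees=True)*q
go(np.array([500,50,240.]),mid); go(p,q)
```

```text
t 20.40 slide [147.2 144.5 -41.4] dr [  0.82   4.09 -11.24] |tgt [500.  50. 240.] F [-0.  -0.5 -2.3] w 45.0 g 61.27381704747677 j [-0.04  0.09 -0.56 -0.2  -0.41 -2.25]
t 20.40 slide [310.  268.  -20.3] dr [ 3.18 -4.78 21.48] |tgt [500.  255.2 230. ] F [-0.  -0.5 -2.3] w 45.0 g 61.27381704747677 j [-0.04  0.09 -0.56 -0.2  -0.41 -2.25]
```

Call:
step_arm(
  motion=[
    {"slide":[8,8,-12],"dr":[0.05,0.3,-0.7],"jaw":36},
    {"slide":[26,25,-26],"dr":[0.1,0.7,-1.9],"jaw":36},
    {"slide":[46,45,-36],"dr":[0.2,1.1,-3.1],"jaw":36},
    {"slide":[66,65,-41],"dr":[0.3,1.6,-4.3],"jaw":36},
    {"slide":[86,85,-41],"dr":[0.4,2,-5.5],"jaw":36},
    {"slide":[106,104,-41],"dr":[0.5,2.5,-6.7],"jaw":36},
    {"slide":[124,122,-41],"dr":[0.6,2.9,-7.9],"jaw":36},
    {"slide":[138,136,-41],"dr":[0.7,3.3,-9],"jaw":36},
  ],
)

```text
clock: 21.4
position: [500.6, 38.1, 238.3]
ee_rot: [-0.208, 0.977, 0.028, 0.046]
contact_force: [-0.3, 0.6, -2.6]
gripper_width: 44.5
grasp_force: 61.3
```

Run:
```python
from plan import *
p,q=matpose(2,185)
go(p,q)
```

```text
t 21.40 slide [-86.3 197.9  24.4] dr [ -0.51   0.75 -13.45] |tgt [500.  255.2 230. ] F [-0.3  0.6 -2.6] w 44.5 g 61.284920051693916 j [ 0.37  0.13 -0.31 -0.05 -1.03 -1.5 ]
```

Call:
step_arm(
  motion=[
    {"slide":[-8,20,0],"dr":[0,0.1,-1],"jaw":36},
    {"slide":[-20,46,0],"dr":[-0.1,0.2,-2.2],"jaw":36},
    {"slide":[-32,75,4],"dr":[-0.1,0.3,-3.5],"jaw":36},
    {"slide":[-45,105,10],"dr":[-0.2,0.3,-4.8],"jaw":36},
    {"slide":[-57,132,14],"dr":[-0.2,0.4,-6.1],"jaw":36},
    {"slide":[-68,157,18],"dr":[-0.3,0.4,-7.4],"jaw":36},
    {"slide":[-79,180,22],"dr":[-0.3,0.5,-8.7],"jaw":36},
    {"slide":[-86,198,24],"dr":[-0.4,0.5,-9.8],"jaw":36},
  ],
)

```text
clock: 22.4
position: [500.7, 255.2, 230.2]
ee_rot: [0.78, -0.625, -0.011, -0.017]
contact_force: [-0.5, -0.3, -2.0]
gripper_width: 44.6
grasp_force: 61.3
```

Run:
```python
from plan import *
p,q=matpose(2,185)
go(p,q)
```

```text
t 22.40 slide [-0.1  0.7  0.2] dr [-0.16  0.25 -3.64] |tgt [500.  255.2 230. ] F [-0.5 -0.3 -2. ] w 44.6 g 61.28909580409527 j [ 0.74  0.27 -0.16 -0.03 -1.12 -0.51]
```

Call:
step_arm(
  motion=[
    {"slide":[0,0.5,2],"dr":[-0.05,0.1,-1.1],"jaw":36},
    {"slide":[0,0.5,10],"dr":[-0.1,0.2,-2.3],"jaw":36},
    {"slide":[0,0.7,25],"dr":[-0.15,0.25,-3.2],"jaw":36},
    {"slide":[0,0.7,45],"dr":[-0.16,0.25,-3.64],"jaw":36},
    {"slide":[0,0.7,70],"dr":[-0.16,0.25,-3.64],"jaw":36},
    {"slide":[0,0.7,95],"dr":[-0.16,0.25,-3.64],"jaw":36},
    {"slide":[0,0.7,118],"dr":[-0.16,0.25,-3.64],"jaw":36},
    {"slide":[0,0.7,135],"dr":[-0.16,0.25,-3.64],"jaw":36},
  ],
)

```text
clock: 23.4
position: [500.6, 259.6, 94.7]
ee_rot: [0.911, -0.411, -0.0, -0.0]
contact_force: [0.0, 0.4, -0.4]
gripper_width: 45.2
grasp_force: 61.3
```

Call:
step_arm(
  motion=[
    {"slide":[0,0,5],"dr":[0,0,0],"jaw":36},
    {"slide":[0,0,8],"dr":[0,0,0],"jaw":36},
    {"slide":[0,0,10],"dr":[0,0,0],"jaw":36},
    {"slide":[0,0,10],"dr":[0,0,0],"jaw":36},
    {"slide":[0,0,10],"dr":[0,0,0],"jaw":36},
    {"slide":[0,0,10],"dr":[0,0,0],"jaw":36},
    {"slide":[0,0,10],"dr":[0,0,0],"jaw":36},
    {"slide":[0,0,10],"dr":[0,0,0],"jaw":36},
  ],
)

```text
clock: 24.4
position: [501.2, 260.4, 85.3]
ee_rot: [0.912, -0.411, -0.0, -0.001]
contact_force: [0.4, -0.0, -2.3]
gripper_width: 44.5
grasp_force: 61.4
```

Run:
```python
from plan import *
go(*matpose(2,4))
a=shot("top","t4.png");b=shot("side","s4.png")
s=arm.read_state();p=s["position"];m=R.from_quat(s["ee_rot"]).as_matrix()
base=p+m[:,2]*3
def q(x,y,h): return base-m[:,0]*x+m[:,1]*y-m[:,2]*h
print("top",((proj("top",[q(28,0,27),q(28,0,0),q(-28,23,27),q(-28,-23,27),q(-28,23,0),q(-28,-23,0)])-[140,170])*4.4).round().tolist())
print("side",((proj("side",[q(28,0,27),q(28,0,0),q(-28,23,0),q(-28,-23,0),q(-28,23,27),q(-28,-23,27)])-[220,250])*4.4+[396,0]).round().tolist())
mp,mq=matpose(2,0);mm=mq.as_matrix()
print("mat side",((proj("side",[mp-mm[:,0]*x+mm[:,1]*y for x,y in((34,0),(-34,29),(-34,-29))])-[220,250])*4.4+[396,0]).round().tolist())
A=cv2.resize(a[170:260,140:230],None,fx=4.4,fy=4.4,interpolation=cv2.INTER_CUBIC)
B=cv2.resize(b[250:340,220:310],None,fx=4.4,fy=4.4,interpolation=cv2.INTER_CUBIC)
cv2.imwrite("pics/c6.png",np.hstack([A,B]))
```

```text
t 24.40 slide [ 3.1  4.4 36.3] dr [-0.01  0.01 -0.04] |tgt [500.  255.2  49. ] F [ 0.4 -0.  -2.3] w 44.5 g 61.413686871528625 j [ 0.77  0.43 -0.33 -0.   -0.81 -0.04]
top [[78.0, 228.0], [97.0, 228.0], [198.0, 185.0], [135.0, 112.0], [213.0, 186.0], [152.0, 115.0]]
side [[599.0, 219.0], [605.0, 270.0], [636.0, 151.0], [520.0, 175.0], [632.0, 101.0], [513.0, 124.0]]
mat side [[625.0, 340.0], [661.0, 195.0], [521.0, 225.0]]
```

View pics/c6.png

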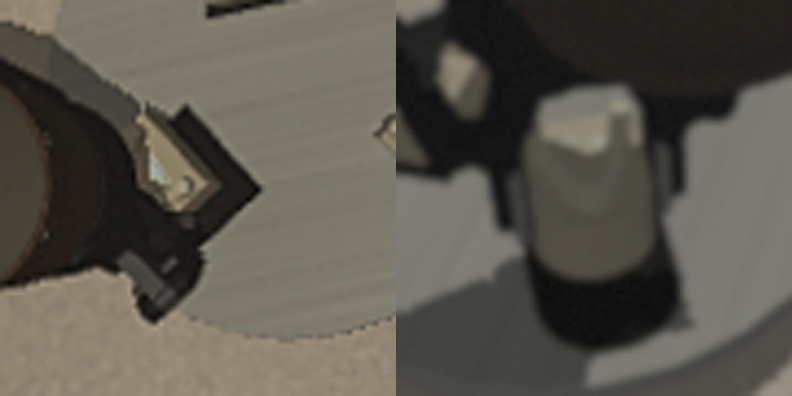

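The top crop shows the cast's back base corner near (220,188) and its back top corner near (145,105), about 2 px to the rear of the prediction. The side crop shows the front base at its lowest around y=282 and the mat's at around y=348. I'll quantify the offset.

Run:
```python
from plan import *
s=arm.read_state();p=s["position"];m=R.from_quat(s["ee_rot"]).as_matrix()
base=p+m[:,2]*3
th=np.linspace(-1.57,1.57,60)
mp,mq=matpose(2,0);mm=mq.as_matrix()
f=lambda P,n,o,sh:((proj(n,P)-o)*4.4)+sh
for nm,P in(("cast",[base-m[:,0]*(5+23*np.cos(t))+m[:,1]*23*np.sin(t) for t in th]),("mat",[mp-mm[:,0]*(5+29*np.cos(t))+mm[:,1]*29*np.sin(t) for t in th])):
    u=f(P,"side",[220,250],[396,0]); print(nm,"side arc lowest",u[u[:,1].argmax()].round(),"x range",u[:,0].min().round(),u[:,0].max().round())
print("mat top",f([mp-mm[:,0]*x+mm[:,1]*y for x,y in((-34,29),(-34,-29))],"top",[140,170],0).round())
# cast back points -> cast frame, from observed crop px
for px,h in(((220,188),0),((212,186),27),((145,105),27)):
    w=onplane("top",[np.array(px)/4.4+[140,170]-0.4],base-m[:,2]*h)[0]-base; print(px,h,"x",round(-w@m[:,0],1),"y",round(w@m[:,1],1))
```

```text
cast side arc lowest [586. 272.] x range 532.0 655.0
mat side arc lowest [602. 343.] x range 536.0 684.0
mat top [[260. 190.]
 [184. 103.]]
(220, 188) 0 x -29.7 y 24.6
(212, 186) 27 x -32.6 y 26.4
(145, 105) 27 x -33.7 y -23.4
```

Call:
step_arm(
  motion=[
    {"slide":[0.5,1.5,3],"dr":[0,0,0],"jaw":36},
    {"slide":[1,3,7],"dr":[0,0,0],"jaw":36},
    {"slide":[1.6,4.4,12],"dr":[0,0,0],"jaw":36},
    {"slide":[1.6,4.4,17],"dr":[0,0,0],"jaw":36},
    {"slide":[1.6,4.4,22],"dr":[0,0,0],"jaw":36},
    {"slide":[1.6,4.4,26],"dr":[0,0,0],"jaw":36},
    {"slide":[1.6,4.4,29],"dr":[0,0,0],"jaw":36},
    {"slide":[1.6,4.4,30],"dr":[0,0,0],"jaw":36},
  ],
)

```text
clock: 25.5
position: [498.9, 256.3, 55.0]
ee_rot: [0.912, -0.411, -0.0, -0.0]
contact_force: [-0.1, 0.1, -1.7]
gripper_width: 44.5
grasp_force: 61.4
```

Run:
```python
from plan import *
go(*matpose(2,4))
a=shot("top","t5.png");b=shot("side","s5.png")
s=arm.read_state();p=s["position"];m=R.from_quat(s["ee_rot"]).as_matrix()
base=p+m[:,2]*3.5
th=np.linspace(-1.57,1.57,60)
f=lambda P,n,o,sh:((proj(n,P)-o)*6)+sh
u=f([base-m[:,0]*(5+23*np.cos(t))+m[:,1]*23*np.sin(t) for t in th],"side",[240,285],[360,0]);print("side cast lowest",u[u[:,1].argmax()].round())
mp,mq=matpose(2,0);mm=mq.as_matrix()
u=f([mp-mm[:,0]*(5+29*np.cos(t))+mm[:,1]*29*np.sin(t) for t in th],"side",[240,285],[360,0]);print("side mat lowest",u[u[:,1].argmax()].round())
print("cast top",f([base-m[:,0]*x+m[:,1]*y-m[:,2]*h for x,y,h in((-28,23,0),(-28,-23,0),(-28,23,27),(-28,-23,27))],"top",[160,185],0).round().tolist())
print("mat top",f([mp-mm[:,0]*x+mm[:,1]*y for x,y in((-34,29),(-34,-29))],"top",[160,185],0).round().tolist())
A=cv2.resize(a[185:235,160:220],None,fx=6,fy=6,interpolation=cv2.INTER_CUBIC)
B=cv2.resize(b[285:335,240:300],None,fx=6,fy=6,interpolation=cv2.INTER_CUBIC)
cv2.imwrite("pics/c7.png",np.clip(np.hstack([A,B])*1.6,0,255))
```

```text
t 25.50 slide [ 1.6 -0.1  6. ] dr [-0.    0.01 -0.04] |tgt [500.  255.2  49. ] F [-0.1  0.1 -1.7] w 44.5 g 61.41322508454323 j [ 0.76  0.47 -0.37 -0.   -0.74 -0.04]
side cast lowest [522. 228.]
side mat lowest [521. 257.]
cast top [[204.0, 171.0], [122.0, 76.0], [185.0, 170.0], [101.0, 73.0]]
mat top [[235.0, 169.0], [131.0, 51.0]][ WARN:0@0.766] global loadsave.cpp:1063 imwrite_ Unsupported depth image for selected encoder is fallbacked to CV_8U.
```

View pics/c7.png

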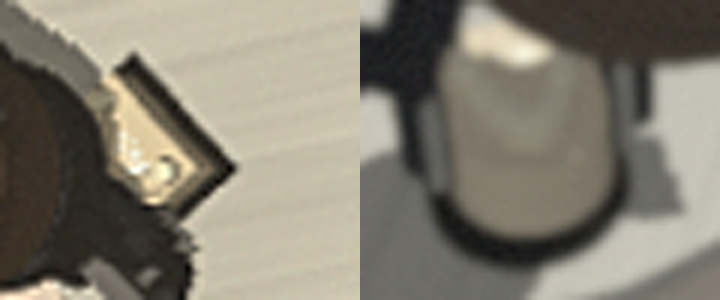

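The rear margin measures about 6 mm after parallax in the top view. The front gap in the side view (27 px) agrees with the prediction, so the cast is centred. Next I'll lower it gently.

Call:
step_arm(
  motion=[
    {"slide":[0.2,0,0.6],"dr":[0,0,0],"jaw":36},
    {"slide":[0.2,0,1.2],"dr":[0,0,0],"jaw":36},
    {"slide":[0.2,0,1.8],"dr":[0,0,0],"jaw":36},
    {"slide":[0.2,0,2.4],"dr":[0,0,0],"jaw":36},
    {"slide":[0.2,0,3],"dr":[0,0,0],"jaw":36},
    {"slide":[0.2,0,3.5],"dr":[0,0,0],"jaw":36},
    {"slide":[0.2,0,4],"dr":[0,0,0],"jaw":36},
    {"slide":[0.2,0,4],"dr":[0,0,0],"jaw":36},
  ],
)

```text
clock: 26.6
position: [499.0, 256.1, 51.2]
ee_rot: [0.912, -0.411, -0.0, -0.001]
contact_force: [0.4, 0.3, -0.9]
gripper_width: 44.6
grasp_force: 61.4
```

Call:
step_arm(
  motion=[
    {"slide":[0,0,0.2],"dr":[0,0,0],"jaw":36},
    {"slide":[0,0,0.4],"dr":[0,0,0],"jaw":36},
    {"slide":[0,0,0.6],"dr":[0,0,0],"jaw":36},
    {"slide":[0,0,0.8],"dr":[0,0,0],"jaw":36},
    {"slide":[0,0,1],"dr":[0,0,0],"jaw":36},
    {"slide":[0,0,1.2],"dr":[0,0,0],"jaw":36},
    {"slide":[0,0,1.2],"dr":[0,0,0],"jaw":36},
    {"slide":[0,0,1.2],"dr":[0,0,0],"jaw":36},
  ],
)

```text
clock: 27.6
position: [499.0, 256.1, 50.0]
ee_rot: [0.912, -0.411, -0.0, -0.001]
contact_force: [0.1, -0.2, -1.0]
gripper_width: 45.0
grasp_force: 61.4
```

Call:
step_arm(
  motion=[
    {"slide":[0,0,0.2],"dr":[0,0,0],"jaw":36},
    {"slide":[0,0,0.4],"dr":[0,0,0],"jaw":36},
    {"slide":[0,0,0.5],"dr":[0,0,0],"jaw":36},
    {"slide":[0,0,0.6],"dr":[0,0,0],"jaw":36},
    {"slide":[0,0,0.7],"dr":[0,0,0],"jaw":36},
    {"slide":[0,0,0.8],"dr":[0,0,0],"jaw":36},
    {"slide":[0,0,0.8],"dr":[0,0,0],"jaw":36},
    {"slide":[0,0,0.8],"dr":[0,0,0],"jaw":36},
  ],
)

```text
clock: 28.6
position: [499.1, 256.2, 49.3]
ee_rot: [0.912, -0.411, -0.0, -0.001]
contact_force: [0.5, 0.5, -1.7]
gripper_width: 44.9
grasp_force: 61.4
```

Call:
step_arm(
  motion=[
    {"slide":[0,0,0.2],"dr":[0,0,0],"jaw":36},
    {"slide":[0,0,0.4],"dr":[0,0,0],"jaw":36},
    {"slide":[0,0,0.5],"dr":[0,0,0],"jaw":36},
    {"slide":[0,0,0.6],"dr":[0,0,0],"jaw":36},
    {"slide":[0,0,0.7],"dr":[0,0,0],"jaw":36},
    {"slide":[0,0,0.8],"dr":[0,0,0],"jaw":36},
    {"slide":[0,0,0.8],"dr":[0,0,0],"jaw":36},
    {"slide":[0,0,0.8],"dr":[0,0,0],"jaw":36},
  ],
)

```text
clock: 29.6
position: [499.2, 256.3, 48.9]
ee_rot: [0.912, -0.411, -0.0, -0.001]
contact_force: [-2.0, 0.8, 5.9]
gripper_width: 45.0
grasp_force: 62.2
```

Contact made. Releasing and retreating.

Call:
step_arm(
  motion=[
    {"slide":[0,0,-0.2],"dr":[0,0,0],"jaw":36},
    {"slide":[0,0,-0.2],"dr":[0,0,0],"jaw":42},
    {"slide":[0,0,-0.2],"dr":[0,0,0],"jaw":45},
    {"slide":[0,0,-0.2],"dr":[0,0,0],"jaw":47},
    {"slide":[0,0,-0.2],"dr":[0,0,0],"jaw":50},
    {"slide":[0,0,-0.2],"dr":[0,0,0],"jaw":55},
    {"slide":[0,0,-0.2],"dr":[0,0,0],"jaw":62},
    {"slide":[0,0,-0.2],"dr":[0,0,0],"jaw":70},
  ],
)

```text
clock: 30.6
position: [499.0, 256.1, 48.6]
ee_rot: [0.912, -0.411, -0.0, -0.001]
contact_force: [0.2, 0.2, 0.6]
gripper_width: 70.5
grasp_force: 0.0
```

Call:
step_arm(
  motion=[
    {"slide":[0,0,0],"dr":[0,0,0],"jaw":72},
    {"slide":[0,0,-2],"dr":[0,0,0],"jaw":72},
    {"slide":[0,0,-8],"dr":[0,0,0],"jaw":72},
    {"slide":[0,0,-20],"dr":[0,0,0],"jaw":72},
    {"slide":[0,0,-45],"dr":[0,0,0],"jaw":72},
    {"slide":[0,0,-85],"dr":[0,0,0],"jaw":72},
    {"slide":[0,0,-130],"dr":[0,0,0],"jaw":72},
    {"slide":[0,0,-180],"dr":[0,0,0],"jaw":72},
  ],
)

```text
clock: 31.6
position: [498.7, 255.6, 230.9]
ee_rot: [0.912, -0.411, -0.0, -0.001]
contact_force: [0.6, 1.4, 0.1]
gripper_width: 72.2
grasp_force: 0.0
```

Run:
```python
from plan import *
go(np.array([430,-150,240.]),matpose(2,0)[1])
```

```text
t 31.60 slide [258.5 320.   -9.8] dr [-0.01  0.01 -0.04] |tgt [ 430. -150.  240.] F [0.6 1.4 0.1] w 72.2 g 0.0 j [ 0.76  0.28 -0.15 -0.   -1.14 -0.04]
```

Call:
step_arm(
  motion=[
    {"slide":[20,25,-5],"dr":[0,0,0],"jaw":72},
    {"slide":[52,65,-10],"dr":[0,0,0],"jaw":72},
    {"slide":[85,106,-10],"dr":[0,0,0],"jaw":72},
    {"slide":[120,148,-10],"dr":[0,0,0],"jaw":72},
    {"slide":[155,190,-10],"dr":[0,0,0],"jaw":72},
    {"slide":[190,235,-10],"dr":[0,0,0],"jaw":72},
    {"slide":[220,272,-10],"dr":[0,0,0],"jaw":72},
    {"slide":[240,296,-10],"dr":[0,0,0],"jaw":72},
  ],
)

```text
clock: 32.6
position: [434.2, -122.2, 238.0]
ee_rot: [0.911, -0.412, -0.001, -0.001]
contact_force: [0.0, 0.1, -0.0]
gripper_width: 71.7
grasp_force: 0.0
```

Run:
```python
from plan import *
a=shot("top","t6.png");b=shot("side","s6.png")
f=lambda P:((proj("top",P)-[145,125])*4)
C={1:[(-30,27),(-30,-27),(4,-27),(31,0),(4,27)],2:[(-28,23),(-28,-23),(5,-23),(28,0),(5,23)]}
for i in(1,2):
    mp,mq=matpose(i,0);mm=mq.as_matrix()
    for h in(0,27): print(i,h,f([mp-mm[:,0]*x+mm[:,1]*y-mm[:,2]*h for x,y in C[i]]).round().tolist())
# mat outer corner check for turntable turn: compare quarter cast region & dark mats
o=cv2.imread("pics/top0.png"); d=cv2.absdiff(a,o).max(2); print("quarter diff",d[190:216,222:250].max(),"bottle",d[135:162,272:300].max(),"bowl",d[220:266,277:322].mean())
A=cv2.resize(a[125:250,145:265],None,fx=4,fy=4,interpolation=cv2.INTER_CUBIC)
B=cv2.resize(b[235:345,185:335],None,fx=2,fy=4,interpolation=cv2.INTER_CUBIC)
B=cv2.resize(B,(300,500));cv2.imwrite("pics/c8.png",np.hstack([A,B]))
```

```text
1 0 [[177.0, 184.0], [272.0, 163.0], [260.0, 103.0], [203.0, 66.0], [165.0, 124.0]]
1 27 [[164.0, 179.0], [261.0, 158.0], [249.0, 96.0], [191.0, 58.0], [152.0, 117.0]]
2 0 [[201.0, 352.0], [147.0, 289.0], [102.0, 329.0], [99.0, 389.0], [157.0, 392.0]]
2 27 [[189.0, 351.0], [133.0, 287.0], [87.0, 328.0], [83.0, 389.0], [143.0, 393.0]]
quarter diff 69 bottle 8 bowl 39.408212560386474
```

View pics/c8.png

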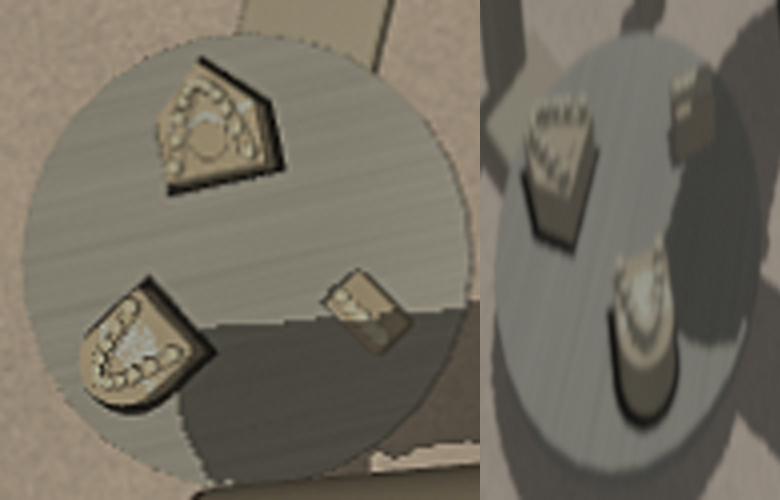

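Both casts sit on their mats with even margins, fronts outward. The quarter cast, bottle and bowl have not moved; the differences there are only the arm's shadow.

```bash
python3 -c "
from bench import arm
print(arm.job_done())"
```

```text
the job is handed in; nothing more can be done
None
```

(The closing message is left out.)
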